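# Lock the hand-rest post with its second nut

### The job

On the hand-rest post beside the polishing basin, run the upper hex nut down its thread (clockwise) and tighten it against the lower nut until the spring washer between the two is pressed flat, so that the pair is locked. Feel for the tightness: do not force it so far that the lower nut is dragged round, because that loses the rest's height setting, and do not knock the glass tumbler that stands next to the post.

Things in the scene. Friction and masses are not known exactly. Their poses are not given: they have to be found in the camera images.
- jam_nut: The upper hex nut: bright steel, 36 mm across flats, 24 mm high, on the upright stud. Origin: centre of its underside, on the stud's axis; z up; x square out of the middle of a flat (flats every 60 degrees). Right-hand thread: clockwise from above drives it down, 1.27 mm per rad, freely, at about 0.09 N m. It starts 1.8 to 3.2 rad of turning above the washers; how far is not known.
- jam_nut_top (a point): Centre of the upper nut's top face, 24 mm above its origin. The stud, 20 mm thick, sticks out 8 to 35 mm above it.
- washer (a joint): Squeeze of the dark spring washers (33 mm across) between the nuts, in m: 0 at the start, 0.0016 pressed flat. Unsqueezed they are 4 to 7 mm thick, which varies, so the height where the nut meets them is not known. Flattening takes 1.26 rad past contact, at 0.18 to 0.34 N m; then the torque rises steeply. They spring back only if the nut is turned back.
- set_nut: The lower hex nut, bright steel, 36 mm across flats, 16 mm high, same axis and thread; it clamps the hand rest at its set height. Origin: centre of its underside, 85 to 100 mm above the table. x points square out of the middle of one flat. It holds still until the torque passed on through the flat washers exceeds about 0.8 N m, then it is dragged round.
- set_nut_corner (a point): A point on the lower nut's edge between two flats, 8 mm above its underside and 20.8 mm from the axis; it shows whether that nut has turned.
- rest_post: The fixed steel hand-rest post: round foot 92 mm across, vertical stud whose end stands 160 mm above the table. Origin: centre of the foot's underside, on the stud's axis (also the axis of both nuts). The hand-rest arm (aluminium bar and a wooden pad 130 mm long, 145 mm out) goes out along its x axis, below the lower nut.
- tumbler: A clear glass tumbler, 68 mm across, 85 mm high, standing 110 to 135 mm from the post's axis. Origin: centre of its underside.

How it is judged:
On the way, in this order (a step that is already met when the one before it is completed fails the run):
1. the upper nut is run down onto the spring washer and begins to squeeze it (by more than 0.4 mm) (value of joint washer above 0.0004 m), for 0.05 s.
2. the spring washer is squeezed by at least 1.3 mm of its 1.6 mm (value of joint washer above 0.0013 m), for 0.2 s.
At the end, for the whole second after the job is handed in: The spring washer is squeezed by at least 1.3 mm of its 1.6 mm and stays so, the upper nut is still, the lower nut's corner is within 3.5 mm (about 0.17 rad of turning) of where it was, and the tumbler is within 20 mm of where it stood (value of joint washer above 0.0013 m and distance of set_nut_corner from where it was at the start of the episode below 0.0035 m and angular speed of jam_nut below 0.05 rad/s and distance of tumbler from where it was at the start of the episode below 0.02 m); the robot touches nothing.
It fails at once if the lower nut is dragged round: its corner gets more than 3.5 mm (about 0.17 rad of turning) from where it was (distance of set_nut_corner from where it was at the start of the episode above 0.0035 m).
It fails at once if the tumbler is shifted by more than 20 mm or tipped (distance of tumbler from where it was at the start of the episode above 0.02 m or angle between tumbler's own z axis and vertical above 0.5 rad).
It also fails if it takes over 64 s, if anything falls off the work surface, if the arm or the gripper's body presses on something with over 40 N, if the wrist force passes 120 N, or if a joint passes its speed limit or range.

### The arm

A 6-joint arm with a two-finger parallel gripper is mounted at the origin on the work surface. World frame = base frame: x ahead of the robot, y to its left, z up, the work surface at z = 0. Lengths are in m, angles in rad, forces in N, time in s.
With the tool pointing down it reaches from about 0.3 to 0.85 m from the base axis. Payload 5.4 kg.
Tool frame: the origin (TCP) lies midway between the tips of the shut fingers; the grasp point (between the pads) lies 19 mm behind it; y points along the fingers, z is the direction in which the jaws open and shut, and the axes are right-handed (so a half turn about y gives the same grasp; the last joint's range is limited). The gripper opens to 85 mm and grips with 20 to 120 N. Pads are 22 mm wide; open, the fingers measure 114 mm over their backs; the gripper's body (76 mm by 85 mm) begins 54 mm behind the grasp point. The pads swing forward as they close: fully open they stand 13 mm farther back than shut.
Start: joints at [-1.412, 0.158, 1.597, -0, 1.386, -0.21], TCP at [0.207, -0.536, 0.231] pointing down, gripper open.
Joint ranges: [-2.91, 2.91], [-0.94, 2.29], [0.18, 2.7], [-1.29, 4.43], [0.17, 2.64], [-3, 3]. Speed limits (rad/s): [2.57, 2.57, 3.14, 3.14, 3.14, 3.14].

### API

Orientations are given as a rotation vector (axis times angle).
In Python, from workcell import bot gives the robot as it stands.
- The arm moves only by the shell command python3 -m inch 'ROWS' [OPENING] [FORCE]. ROWS is JSON, a list of rows, each a list of 2 entries, a list of its own where there are three numbers: the shift along the world's x, y, z in m, then the turn, a rotation vector about the world's x, y, z in degrees. A call has 1 to 5 rows; each row shifts and turns the pose as measured when the row begins; what a row does not reach is not made up. A row lasts 1/8 s, in which the tool goes at most 62.5 mm and 10.7 degrees, less where a joint would pass 70% of its speed; a pose out of reach is approached as far as the arm can. A call is refused whole if a number of a shift passes 0.0625 or a number of a turn 10.7, either way. A call with a gripper value outside its range is refused whole. OPENING is the closure in counts, from 0 (fully open) to 255 (shut), set as the call begins (- or left out, the last holds). The fingers move at their own pace and stop on an object; FORCE is the grip in N (left out, the last holds). Time passes only in rows, so rows that do not move let the fingers close. It gives the time, the measured TCP pose, the force and the opening at its end, in the units of the state.
- bot.state(): the state, without advancing time (a new reading comes with each control period).
- bot.capture(name): name is "scene" or "side" or "wrist"; returns a dict with "color" (400x640x3 uint8, red, green, blue), "z_map" (400x640 float32, m along the optical axis (not along the pixel's ray), 0 where there is no reading), "fx", "fy", "cx", "cy" (pixels), "dist_coeffs" ([k1, k2, p1, p2, k3] as OpenCV has them; the pictures are not rectified), "camera_from_world" (4x4, takes a point from world to camera coordinates). Camera axes: x right, y down, z forward; pixel columns grow to the right and rows downward; lengths in m; the calibration is good to about 2 mm. A picture is of the moment at which its call begins.
- bot.finish_job(): hands the job in, once; it reports no verdict.
The state is a dict: "clock": time; "qpos": joint angles; "joint_velocities": joint speeds; "joint_efforts": joint torques, N m; "tool_pos": TCP position; "tcp_rot": TCP orientation; "force": force on the tool from outside, world axes, zero at the start; "ft_torque": the same for the moment, N m; "width": finger opening in m.
Only numpy, scipy, OpenCV 4.12 (cv2) and the standard library are available. Lean on these libraries where they do the work, as an engineer would, in place of code of your own. Each camera call takes 0.05 s, during which the arm holds its last target. There are 200 camera calls.

## Working session

There is one attempt and no reset: what is moved stays moved. The work goes in short steps, Python scripts to look and compute and a shell command to move; the robot and the scene stay as the last step left them, time stands still between calls to the robot, and variables do not carry over. Pictures are saved under pics/ and viewed, about 8 in all and at most 12, crops included, and the job is handed in when it is done.

```bash
mkdir -p pics; ls; python3 - <<'E'
from workcell import bot
import cv2,numpy as np
print(bot.state())
a=[]
for n in("scene","side"):
    c=bot.capture(n); np.save(f"pics/{n}.npy",c,allow_pickle=True); a.append(c["color"])
    print(n,c["fx"],c["cx"],c["cy"],c["dist_coeffs"],np.round(c["camera_from_world"],3).tolist())
    cv2.imwrite(f"pics/{n}.png",c["color"][...,::-1])
E
```

```text
pics
{'clock': 0.0, 'qpos': array([-1.41211671e+00,  1.59083752e-01,  1.59825722e+00,  6.46065245e-06,
        1.38620409e+00, -2.10118091e-01]), 'joint_velocities': array([-0.0004729 ,  0.00090125,  0.0012082 ,  0.00011362, -0.00088425,
       -0.00076957]), 'joint_efforts': array([-9.34103955e-04, -3.96008742e+01, -3.31428802e+01, -2.16231629e-04,
        8.50208133e-03,  1.86617126e-05]), 'tool_pos': array([ 0.20715754, -0.53572933,  0.2302849 ]), 'tcp_rot': array([-0.37671609,  2.02205699, -2.01804665]), 'force': array([-0.2843784 , -1.26853327, -0.41439072]), 'ft_torque': array([-0.05645864,  0.00302808,  0.0158539 ]), 'width': 0.0853469521541457}
scene 471.7100192337 324.8845694430783 192.22701962459797 [-0.0249501  0.         0.         0.         0.       ] [[-0.186, 0.983, -0.013, 0.013], [0.715, 0.126, -0.688, -0.356], [-0.675, -0.137, -0.725, 1.101], [0.0, 0.0, 0.0, 1.0]]
side 500.8134638847009 317.4689303802267 202.80901355032418 [-0.13400189  0.          0.          0.          0.        ] [[1.0, 0.007, 0.013, -0.535], [0.014, -0.766, -0.643, 0.135], [0.005, 0.643, -0.766, 0.72], [0.0, 0.0, 0.0, 1.0]]
```

View pics/scene.png

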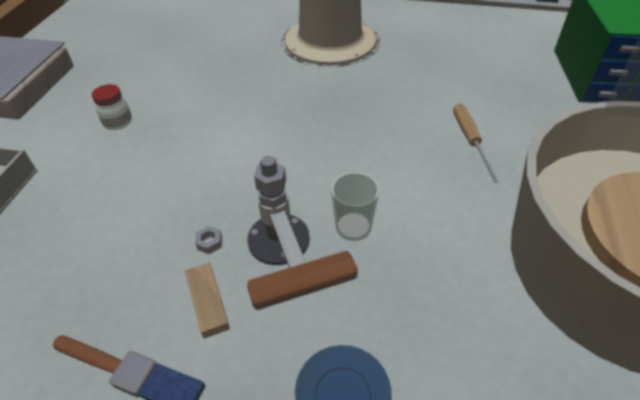

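View pics/side.png

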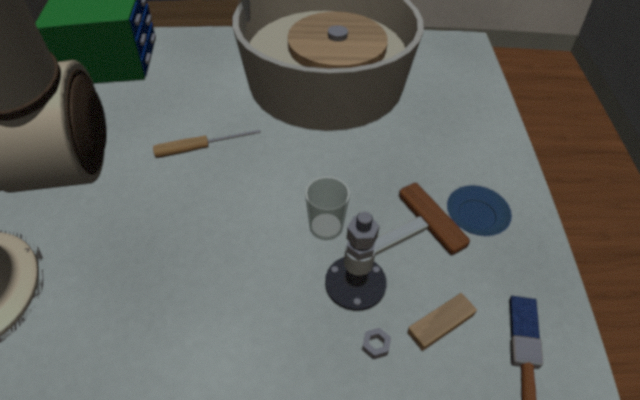

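The scene view shows the stud end near (268,162) with the nut near (270,178) and the tumbler around (354,205). The side view shows the stud end near (365,217), the nut near (362,235) and the tumbler around (327,210).

```bash
cat > h.py <<'E'
import numpy as np,cv2
def load(n): return np.load(f"pics/{n}.npy",allow_pickle=True).item()
def K(c): return np.array([[c["fx"],0,c["cx"]],[0,c["fy"],c["cy"]],[0,0,1.]])
def ray(c,uv):
    p=cv2.undistortPoints(np.array([[uv]],float),K(c),np.array(c["dist_coeffs"]))[0,0]
    M=np.array(c["camera_from_world"]);R=M[:3,:3];return -R.T@M[:3,3],R.T@np.array([p[0],p[1],1])
def plane(c,uv,z):
    o,d=ray(c,uv);return o+d*(z-o[2])/d[2]
def proj(c,P):
    M=np.array(c["camera_from_world"]);return cv2.projectPoints(np.array(P,float).reshape(-1,1,3),cv2.Rodrigues(M[:3,:3])[0],M[:3,3],K(c),np.array(c["dist_coeffs"]))[0][:,0]
def tri(a,ua,b,ub):
    o1,d1=ray(a,ua);o2,d2=ray(b,ub)
    s,r,_,_=np.linalg.lstsq(np.c_[d1,-d2],o2-o1,rcond=None);p=o1+d1*s[0];q=o2+d2*s[1]
    return (p+q)/2,np.linalg.norm(p-q)
E
python3 - <<'E'
from h import *
s,d=load("scene"),load("side")
print("stud",plane(s,(268,162),.16),plane(d,(365,217),.16),tri(s,(268,162),d,(365,217)))
for c,n,roi in((s,"scene",(235,140,90,130)),(d,"side",(310,195,90,120))):
    x,y,w,h=roi;g=c["color"][y:y+h,x:x+w]
    m=(g.max(2)<75).astype(np.uint8)
    k=cv2.findContours(m,cv2.RETR_EXTERNAL,cv2.CHAIN_APPROX_NONE)[0];k=max(k,key=cv2.contourArea)
    e=cv2.fitEllipse(cv2.convexHull(k));u=(e[0][0]+x,e[0][1]+y);print(n,"foot",u,e[1],plane(c,u,.008))
    zz=c["z_map"]
    # height map from depth
    vv,uu=np.mgrid[y:y+h,x:x+w];M=np.array(c["camera_from_world"])
    pp=cv2.undistortPoints(np.dstack([uu,vv]).reshape(-1,1,2).astype(float),K(c),np.array(c["dist_coeffs"]))[:,0]
    Z=zz[y:y+h,x:x+w].ravel();P=np.c_[pp*Z[:,None],Z];W=(P-M[:3,3])@M[:3,:3];q=Z>0
    for a in np.arange(.09,.17,.005):
        r=W[q&(W[:,2]>a)&(W[:,2]<=a+.005)]
        if len(r):print(round(a,3),len(r),np.round(np.median(r,0),4),np.round(np.ptp(r,0),3))
a=cv2.resize(s["color"][145:265,235:315],None,fx=5,fy=5,interpolation=3);b=cv2.resize(d["color"][195:315,310:390],None,fx=5,fy=5,interpolation=3)
cv2.imwrite("pics/crop.png",np.hstack([a,b])[...,::-1])
E
```

```text
stud [0.59499836 0.03056274 0.16      ] [0.59195068 0.02960705 0.16      ] (array([0.59257008, 0.03024853, 0.1583567 ]), np.float64(0.0013714519530569167))
scene foot (267.3905143737793, 244.12567138671875) (32.69717025756836, 49.855064392089844) [0.60815219 0.01743868 0.008     ]
0.09 161 [0.6085 0.0407 0.0918] [0.116 0.107 0.005]
0.095 72 [0.6077 0.0358 0.0977] [0.016 0.034 0.005]
0.1 63 [0.6084 0.0354 0.1029] [0.016 0.033 0.005]
0.105 140 [0.606  0.035  0.1079] [0.027 0.036 0.005]
0.11 31 [0.6058 0.033  0.1114] [0.009 0.023 0.003]
0.115 66 [0.6062 0.0349 0.1182] [0.03  0.036 0.004]
0.12 85 [0.6056 0.0354 0.1223] [0.033 0.036 0.005]
0.125 88 [0.6065 0.0342 0.1277] [0.028 0.036 0.005]
0.13 87 [0.6062 0.0345 0.1328] [0.029 0.036 0.005]
0.135 196 [0.6023 0.0336 0.1391] [0.037 0.038 0.005]
0.14 204 [0.5991 0.033  0.1408] [0.036 0.036 0.005]
0.145 47 [0.5994 0.0319 0.1479] [0.016 0.019 0.005]
0.15 46 [0.5999 0.0313 0.1529] [0.01  0.019 0.005]
0.155 133 [0.5945 0.03   0.1589] [0.02  0.02  0.005]
0.16 29 [0.5912 0.0271 0.1602] [0.016 0.016 0.001]
side foot (357.62030029296875, 269.4079208
[... 157 characters left out ...]
2 0.0977] [0.037 0.014 0.005]
0.1 54 [0.5879 0.0142 0.1028] [0.034 0.013 0.005]
0.105 114 [0.5889 0.0153 0.1087] [0.036 0.019 0.005]
0.11 37 [0.5877 0.0147 0.1112] [0.036 0.018 0.004]
0.115 37 [0.5881 0.0128 0.1186] [0.04  0.018 0.005]
0.12 74 [0.5891 0.0136 0.1224] [0.042 0.022 0.005]
0.125 70 [0.5893 0.0133 0.1277] [0.04  0.02  0.005]
0.13 71 [0.5871 0.0133 0.133 ] [0.04  0.019 0.005]
0.135 94 [0.5879 0.0165 0.1381] [0.041 0.031 0.005]
0.14 322 [0.589  0.0233 0.1415] [0.041 0.037 0.005]
0.145 46 [0.59   0.0222 0.1478] [0.019 0.012 0.005]
0.15 40 [0.5895 0.022  0.1537] [0.02  0.011 0.005]
0.155 76 [0.5905 0.0251 0.159 ] [0.02  0.02  0.005]
0.16 109 [0.5911 0.0293 0.1608] [0.018 0.019 0.002]
```

View pics/crop.png

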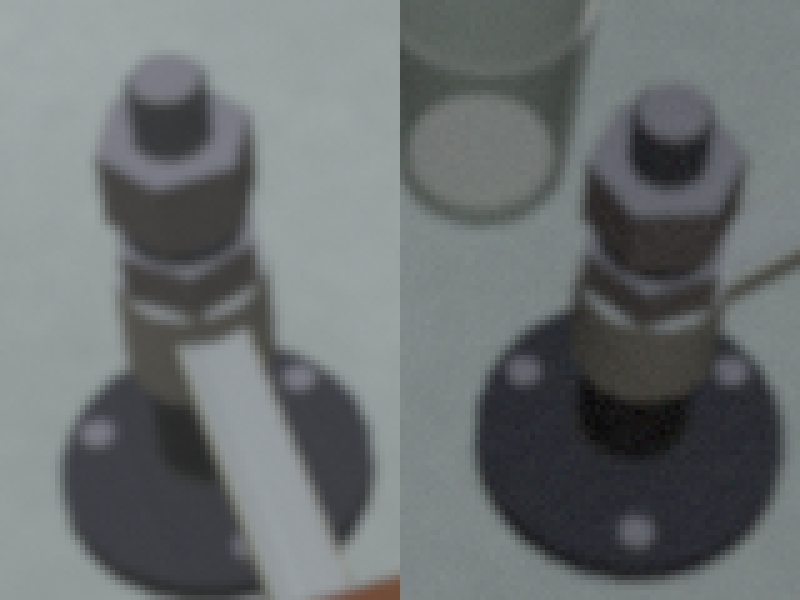

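The crop shows the nut's top hexagon clearly in both views. Depth puts the nut top at about 0.141, the stud end at about 0.160, the lower nut top at about 0.111 and the axis near (0.592, 0.030).

```bash
python3 - <<'E'
from h import *
from scipy.spatial.transform import Rotation as R
s,d=load("scene"),load("side")
S=lambda x,y:(235+x/5-.4,145+y/5-.4)
D=lambda x,y:(310+(x-400)/5-.4,195+y/5-.4)
print("stud",plane(s,S(166,75),.16),plane(d,D(675,110),.16),tri(s,S(166,75),d,D(675,110)))
for n,c,P in(("s",s,[S(97,162),S(150,190),S(237,180),S(252,125)]),("d",d,[D(590,168),D(640,213),D(724,207),D(745,158)])):
    Q=np.array([plane(c,p,.141)[:2] for p in P]);v=Q-[.592,.030]
    print(n,np.round(Q,4).tolist(),np.degrees(np.arctan2(v[:,1],v[:,0])).round(1),np.linalg.norm(v,axis=1).round(4))
print(R.from_rotvec([-0.37671609,2.02205699,-2.01804665]).as_matrix().round(3))
for c in (s,d):
    zz=c["z_map"];vv,uu=np.mgrid[130:330,230:420];M=np.array(c["camera_from_world"])
    pp=cv2.undistortPoints(np.dstack([uu,vv]).reshape(-1,1,2).astype(float),K(c),np.array(c["dist_coeffs"]))[:,0]
    Z=zz[130:330,230:420].ravel();W=(np.c_[pp*Z[:,None],Z]-M[:3,3])@M[:3,:3];q=(Z>0)&(np.hypot(W[:,0]-.592,W[:,1]-.03)<.024)
    w=W[q&(W[:,2]>.137)&(W[:,2]<.1445)];e=cv2.minEnclosingCircle(w[:,:2].astype(np.float32)*1000);print("top",np.median(w[:,2]),e)
    w=w[:,:2]-[.592,.03];h=[np.ptp(np.sort(w@[np.cos(a),np.sin(a)])[[3,-4]]) for a in np.radians(range(0,60,5))]
    print(np.round(h,4))
E
```

```text
stud [0.59082441 0.02915209 0.16      ] [0.59148652 0.03023261 0.16      ] (array([0.5914666 , 0.02950768, 0.16075384]), np.float64(0.00025775331795329634))
s [[0.6051, 0.0133], [0.6124, 0.029], [0.6052, 0.0494], [0.5855, 0.0483]] [-51.9  -2.7  55.6 109.7] [0.0213 0.0204 0.0235 0.0194]
d [[0.5714, 0.0263], [0.5834, 0.0124], [0.6046, 0.0145], [0.611, 0.03]] [-1.697e+02 -1.160e+02 -5.090e+01  1.000e-01] [0.021  0.0196 0.0199 0.019 ]
[[-0.933 -0.     0.36 ]
 [-0.36   0.002 -0.933]
 [-0.    -1.    -0.002]]
top 0.1400831553502568 ((591.09228515625, 28.338497161865234), 21.57725715637207)
[0.035  0.034  0.0343 0.0336 0.0328 0.0338 0.0345 0.0354 0.0366 0.0377
 0.0386 0.0391]
top 0.14135823522590257 ((590.9039306640625, 29.62725257873535), 20.855960845947266)
[0.0384 0.0388 0.0389 0.0388 0.0382 0.0375 0.0367 0.0361 0.0361 0.036
 0.0362 0.0359]
```

```bash
python3 -m inch '[[[0.02,0.03,0.005],[0,0,10.7]],[[0.02,0.03,0.005],[0,0,10.7]],[[0.02,0.03,0.005],[0,0,10.7]],[[0.02,0.03,0.005],[0,0,10.7]],[[0.02,0.03,0],[0,0,10.7]]]' 0; python3 -m inch '[[[0.02,0.03,0],[0,0,10.7]],[[0.02,0.03,0],[0,0,10.7]],[[0.02,0.03,0],[0,0,10.7]],[[0.02,0.03,0],[0,0,10.7]],[[0.02,0.03,0],[0,0,10.7]]]'; python3 -c "
from workcell import bot;print(bot.state()['qpos'])"
```

```text
clock: 0.72
tool_pos: [0.3077, -0.3814, 0.248]
tcp_rot: [-1.077, 1.403, -1.392]
force: [0.4, 0.4, -0.6]
width: 0.0856
clock: 1.35
tool_pos: [0.4095, -0.2249, 0.246]
tcp_rot: [-1.46, 0.704, -0.69]
force: [0.6, 0.3, 0.0]
width: 0.0857
[-0.75796439 -0.13258464  1.86172471 -0.00574314  1.41914908 -1.43540111]
```

```bash
python3 -m inch '[[[0.017,0.023,0],[0,0,10.7]],[[0.017,0.023,0],[0,0,10.7]],[[0.017,0.023,0],[0,0,10.7]],[[0.017,0.023,0],[0,0,10.7]],[[0.017,0.023,0],[0,0,10.7]]]'; python3 -m inch '[[[0.017,0.023,0],[0,0,10.7]],[[0.017,0.023,0],[0,0,10.7]],[[0.017,0.023,0],[0,0,10.7]],[[0.017,0.023,0],[0,0,10.7]],[[0.017,0.023,0],[0,0,8]]]'; cat >> h.py <<'E'
def look(bot):
    from scipy.spatial.transform import Rotation as R
    s=bot.state();M=R.from_rotvec(s["tcp_rot"]).as_matrix()
    print("t",round(s["clock"],2),"tcp",s["tool_pos"].round(4),"yaw",np.degrees(np.arctan2(M[1,2],M[0,2])).round(1),"tooly",M[:,1].round(3),"q",s["qpos"].round(3),"F",s["force"].round(2),"T",s["ft_torque"].round(3),"w",round(s["width"],4))
E
python3 - <<'E'
from h import *
from workcell import bot
look(bot)
c=bot.capture("wrist");np.save("pics/wrist.npy",c,allow_pickle=True);cv2.imwrite("pics/wrist.png",c["color"][...,::-1])
print(proj(c,[[.5913,.0296,.16],[.5913,.0296,.141]]),c["fx"])
E
```

```text
clock: 1.98
tool_pos: [0.4959, -0.1042, 0.2437]
tcp_rot: [-1.576, -0.028, 0.043]
force: [0.2, 0.3, 0.1]
width: 0.0851
clock: 2.6
tool_pos: [0.5819, 0.0155, 0.2409]
tcp_rot: [-1.451, -0.726, 0.743]
force: [0.1, -0.5, -0.1]
width: 0.0855
t 2.6 tcp [0.5819 0.0155 0.2409] yaw 143.9 tooly [-0.006 -0.012 -1.   ] q [-0.174  0.175  1.559 -0.013  1.411 -2.683] F [ 0.05 -0.48 -0.11] T [-0.018 -0.016  0.008] w 0.0855
[[319.11436981 231.59631587]
 [319.11704163 222.81061778]] 303.56343470518044
```

View pics/wrist.png

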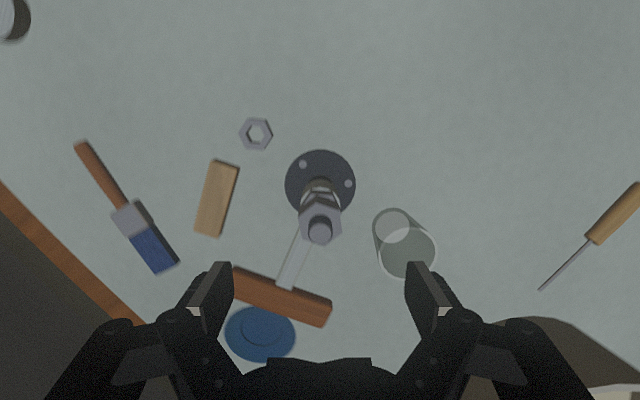

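The wrist view shows the stud end at (320,230), against a predicted (319,231.6), so the position agrees. The nut hexagon spans about 299–341. I'll zoom in for its angle.

```bash
python3 - <<'E'
from h import *
c=load("wrist");g=c["color"][190:255,285:355]
cv2.imwrite("pics/wc.png",cv2.resize(g,None,fx=9,fy=9,interpolation=2)[...,::-1])
E
```

```text
(no output)
```

View pics/wc.png

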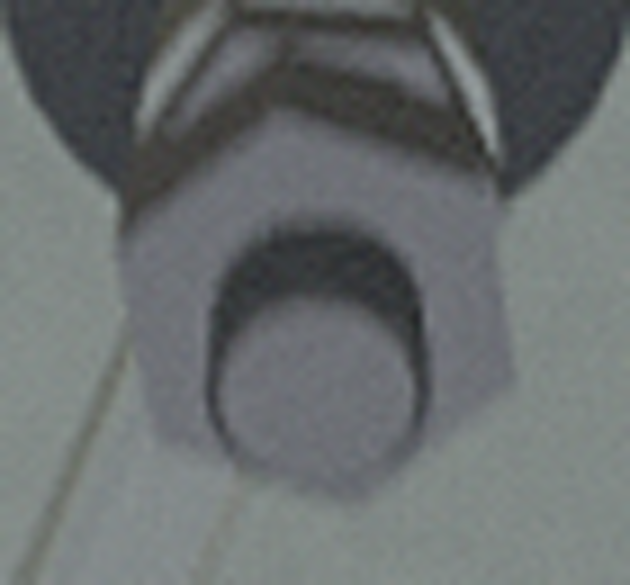

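The hexagon corners in the crop are at about (285,105), (492,175), (515,385), (360,500), (160,440) and (122,228).

```bash
python3 - <<'E'
from h import *
c=load("wrist")
Q=np.array([plane(c,(285+x/9-.45,190+y/9-.45),.141)[:2] for x,y in[(285,105),(492,175),(515,385),(360,500),(160,440),(122,228)]])
m=Q.mean(0);v=Q-m;a=np.degrees(np.arctan2(v[:,1],v[:,0]))
z=np.exp(6j*np.radians(a)).mean()
print(m,a.round(1),np.linalg.norm(v,axis=1).round(4),"corner mod60",np.degrees(np.angle(z))/6)
print("stud",plane(c,(285+317/9-.45,190+390/9-.45),.16))
E
```

```text
[0.59096418 0.03097844] [-116.4 -176.   120.6   64.2    5.   -59.5] [0.0209 0.021  0.0204 0.0207 0.0211 0.0208] corner mod60 3.00350184950979
stud [0.59153804 0.03082571 0.16      ]
```

```bash
python3 -m inch '[[[0.0094,0.0147,0],[0.7,-0.35,9.1]],[[0,0,0],[0,0,0]],[[0,0,0],[0,0,0]]]' 80 25; python3 -c "
from h import *;from workcell import bot;look(bot)"
```

```text
clock: 3.02
tool_pos: [0.5918, 0.0335, 0.2391]
tcp_rot: [-1.391, -0.86, 0.86]
force: [0.1, -0.3, -0.6]
width: 0.0586
t 3.02 tcp [0.5918 0.0335 0.2391] yaw 153.4 tooly [-0.001  0.003 -1.   ] q [-1.480e-01  2.000e-01  1.535e+00  2.000e-03  1.409e+00 -2.825e+00] F [ 0.11 -0.29 -0.56] T [-0.025  0.014  0.008] w 0.0586
```

```bash
python3 -m inch '[[[-0.0005,-0.0033,-0.02],[-0.2,0,0]],[[0,0,-0.03],[0,0,0]],[[0,0,-0.03],[0,0,0]],[[0,0,-0.025],[0,0,0]],[[0,0,0],[0,0,0]]]'; python3 -c "
from h import *;from workcell import bot;look(bot)"
```

```text
clock: 3.65
tool_pos: [0.5895, 0.0262, 0.1322]
tcp_rot: [-1.401, -0.847, 0.851]
force: [0.2, -0.1, -0.3]
width: 0.0586
t 3.65 tcp [0.5895 0.0262 0.1322] yaw 152.5 tooly [-0.001 -0.003 -1.   ] q [-0.158  0.29   1.646 -0.004  1.206 -2.818] F [ 0.24 -0.13 -0.26] T [-0.042  0.033 -0.006] w 0.0586
```

```bash
python3 -m inch '[[[0.0018,0.004,-0.007],[0,0,0]],[[0,0,0],[0,0,0]],[[0,0,0],[0,0,0]]]'; python3 -c "
from h import *;from workcell import bot;look(bot)"
```

```text
clock: 4.03
tool_pos: [0.5933, 0.0297, 0.1282]
tcp_rot: [-1.406, -0.848, 0.846]
force: [-0.3, -0.8, -0.3]
width: 0.0587
t 4.03 tcp [0.5933 0.0297 0.1282] yaw 152.3 tooly [ 0.004 -0.004 -1.   ] q [-0.151  0.301  1.641 -0.004  1.195 -2.809] F [-0.3  -0.76 -0.27] T [0.002 0.032 0.001] w 0.0587
```

```bash
python3 -m inch '[[[-0.002,0.0005,-0.01],[0,-0.2,0.5]],[[0,0,0],[0,0,0]]]'; python3 -c "
from h import *;from workcell import bot;look(bot);bot.capture('side');look(bot);c=bot.capture('side');look(bot)
cv2.imwrite('pics/s2.png',cv2.resize(c['color'][150:300,280:440],None,fx=4,fy=4,interpolation=2)[...,::-1])"
```

```text
clock: 4.28
tool_pos: [0.5915, 0.0302, 0.1183]
tcp_rot: [-1.405, -0.859, 0.851]
force: [-0.1, -0.2, 0.4]
width: 0.0584
t 4.28 tcp [0.5915 0.0302 0.1183] yaw 152.9 tooly [ 0.009 -0.004 -1.   ] q [-0.151  0.305  1.658 -0.003  1.17  -2.818] F [-0.07 -0.18  0.39] T [-0.002 -0.014 -0.015] w 0.0584
t 4.33 tcp [0.5922 0.03   0.119 ] yaw 152.9 tooly [ 0.01  -0.005 -1.   ] q [-0.151  0.305  1.657 -0.003  1.17  -2.818] F [ 0.62  0.8  -0.18] T [-0.004 -0.008  0.025] w 0.0585
t 4.38 tcp [0.5924 0.03   0.1194] yaw 152.9 tooly [ 0.011 -0.005 -1.   ] q [-0.151  0.304  1.656 -0.003  1.17  -2.818] F [0.03 0.58 0.67] T [-0.018  0.023 -0.003] w 0.0586
```

View pics/s2.png

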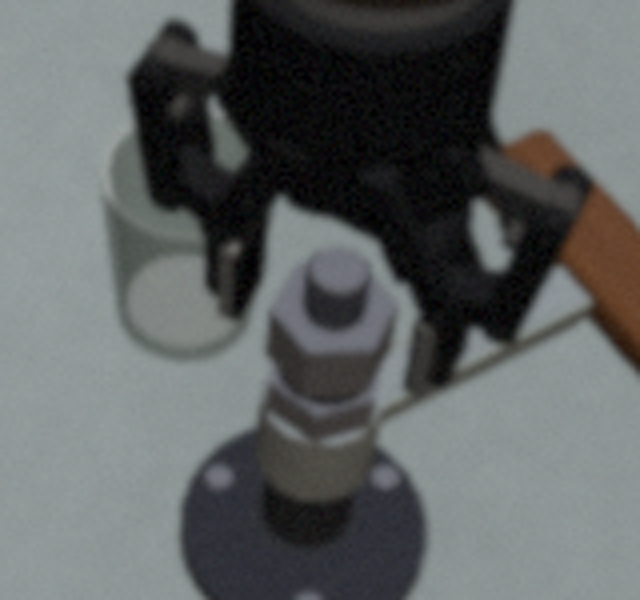

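The fingers straddle the nut with clearance on both sides and nothing is touching, so I'll close.

```bash
python3 -m inch '[[[-0.0008,0,0],[0.3,0.6,0]],[[0,0,0],[0,0,0]],[[0,0,0],[0,0,0]],[[0,0,0],[0,0,0]]]' 255 50; python3 -c "
from h import *;from workcell import bot;look(bot)"
```

```text
clock: 4.88
tool_pos: [0.5917, 0.0299, 0.1199]
tcp_rot: [-1.396, -0.854, 0.854]
force: [-0.5, -0.1, 0.4]
width: 0.0348
t 4.88 tcp [0.5917 0.0299 0.1199] yaw 152.9 tooly [-0.     0.001 -1.   ] q [-1.540e-01  3.100e-01  1.648e+00  1.000e-03  1.184e+00 -2.822e+00] F [-0.45 -0.14  0.42] T [-0.019  0.055  0.06 ] w 0.0348
```

```bash
python3 -m inch '[[[0,0,-0.0002],[0,0,-8]],[[0,0,-0.0002],[0,0,-8]],[[0,0,-0.0002],[0,0,-8]],[[0,0,-0.0002],[0,0,-8]],[[0,0,-0.0002],[0,0,-8]]]'; python3 -c "
from h import *;from workcell import bot;look(bot);bot.capture('side');look(bot)"
```

```text
clock: 5.5
tool_pos: [0.5917, 0.03, 0.1189]
tcp_rot: [-1.55, -0.297, 0.296]
force: [-0.9, -0.4, 1.1]
width: 0.0353
t 5.5 tcp [0.5917 0.03   0.1189] yaw 111.6 tooly [ 0.  0. -1.] q [-0.153  0.311  1.649  0.     1.182 -2.102] F [-0.92 -0.38  1.07] T [-0.023  0.072  0.103] w 0.0353
t 5.55 tcp [0.5917 0.03   0.1189] yaw 111.4 tooly [ 0.  0. -1.] q [-1.530e-01  3.110e-01  1.649e+00  1.000e-03  1.182e+00 -2.098e+00] F [-0.04  1.03  1.02] T [-0.023  0.142  0.05 ] w 0.0353
```

```bash
python3 -m inch '[[[0,0,-0.0002],[0,0,-8]],[[0,0,-0.0002],[0,0,-8]],[[0,0,-0.0002],[0,0,-8]],[[0,0,-0.0002],[0,0,-8]],[[0,0,-0.0002],[0,0,-8]]]'; python3 -c "
from h import *;from workcell import bot;look(bot)";python3 -m inch '[[[0,0,-0.0002],[0,0,-5]],[[0,0,-0.0002],[0,0,-5]],[[0,0,-0.0002],[0,0,-5]]]'; python3 -c "
from h import *;from workcell import bot;look(bot)"
```

```text
clock: 6.18
tool_pos: [0.5917, 0.03, 0.118]
tcp_rot: [-1.555, 0.263, -0.264]
force: [-0.4, -0.3, 0.7]
width: 0.0352
t 6.17 tcp [0.5917 0.03   0.118 ] yaw 70.8 tooly [ 0.001 -0.    -1.   ] q [-0.153  0.311  1.65  -0.     1.18  -1.388] F [-0.42 -0.33  0.74] T [0.062 0.071 0.095] w 0.0352
clock: 6.55
tool_pos: [0.5917, 0.03, 0.1177]
tcp_rot: [-1.52, 0.469, -0.47]
force: [-1.1, 0.4, 0.8]
width: 0.0351
t 6.55 tcp [0.5917 0.03   0.1177] yaw 55.7 tooly [ 0.001 -0.001 -1.   ] q [-1.530e-01  3.120e-01  1.650e+00 -1.000e-03  1.179e+00 -1.124e+00] F [-1.14  0.39  0.79] T [-0.069  0.147  0.102] w 0.0351
```

```bash
L(){ python3 -c "
from h import *;from workcell import bot;s=bot.state();look(bot)" | sed 's/tooly.*F/F/'; }; python3 -m inch '[[[0,0,-0.0002],[0,0,-5]],[[0,0,-0.0001],[0,0,-5]],[[0,0,-0.0001],[0,0,-5]]]' >/dev/null;L;python3 -m inch '[[[0,0,-0.0001],[0,0,-5]],[[0,0,-0.0001],[0,0,-5]],[[0,0,-0.0001],[0,0,-5]]]'>/dev/null;L;python3 -m inch '[[[0,0,-0.0001],[0,0,-5]],[[0,0,-0.0001],[0,0,-5]],[[0,0,-0.0001],[0,0,-5]]]'>/dev/null;L;python3 -m inch '[[[0,0,-0.0001],[0,0,-5]],[[0,0,-0.0001],[0,0,-5]],[[0,0,-0.0001],[0,0,-5]]]'>/dev/null;L
```

```text
t 6.92 tcp [0.5917 0.03   0.1174] yaw 40.6 F [-0.9  -0.04  0.36] T [0.047 0.024 0.087] w 0.0349
t 7.3 tcp [0.5917 0.03   0.1171] yaw 25.5 F [-0.27 -0.77 -0.65] T [-0.02   0.09   0.105] w 0.0348
t 7.67 tcp [0.5917 0.03   0.1167] yaw 10.4 F [-0.58 -0.04  0.17] T [0.007 0.084 0.148] w 0.035
t 8.05 tcp [0.5918 0.03   0.1164] yaw -4.7 F [-0.08 -0.67  0.48] T [0.044 0.142 0.049] w 0.0347
```

```bash
L(){ python3 -c "
from h import *;from workcell import bot;s=bot.state();look(bot)" | sed 's/tooly.*F/F/'; }; python3 -m inch '[[[0,0,-0.0001],[0,0,-5]],[[0,0,-0.0001],[0,0,-5]]]' >/dev/null;L;python3 -m inch '[[[0,0,-0.0001],[0,0,-5]],[[0,0,-0.0001],[0,0,-5]]]' >/dev/null;L;python3 -m inch '[[[0,0,-0.0001],[0,0,-5]],[[0,0,-0.0001],[0,0,-5]]]' >/dev/null;L;python3 -m inch '[[[0,0,-0.0001],[0,0,-5]],[[0,0,-0.0001],[0,0,-5]]]' >/dev/null;L
```

```text
t 8.3 tcp [0.5918 0.03   0.1162] yaw -14.7 F [ 0.65 -0.67  0.87] T [-0.02   0.105  0.193] w 0.0347
t 8.55 tcp [0.5918 0.03   0.1159] yaw -24.7 F [0.03 0.42 0.88] T [-0.023  0.106  0.219] w 0.0347
t 8.8 tcp [0.5918 0.03   0.1157] yaw -34.7 F [ 0.27 -0.21  1.48] T [0.03  0.103 0.175] w 0.0349
t 9.05 tcp [0.5918 0.03   0.1155] yaw -44.7 F [-1.04  0.41  0.51] T [-0.003  0.066  0.31 ] w 0.0348
```

Contact was felt around yaw −5 to −15°, so flat should come at about −78 to −87°. I'll go in small steps.

```bash
L(){ python3 -c "
from h import *;from workcell import bot;s=bot.state();look(bot)" | sed 's/tooly.*F/F/'; }; python3 -m inch '[[[0,0,-0.0001],[0,0,-4]],[[0,0,-0.0001],[0,0,-4]]]' >/dev/null;L;python3 -m inch '[[[0,0,-0.0001],[0,0,-4]],[[0,0,-0.0001],[0,0,-4]]]' >/dev/null;L;python3 -m inch '[[[0,0,-0.0001],[0,0,-4]]]' >/dev/null;L;python3 -m inch '[[[0,0,-0.0001],[0,0,-3]]]' >/dev/null;L
```

```text
t 9.3 tcp [0.5918 0.03   0.1153] yaw -52.7 F [-0.44  0.22 -0.43] T [0.013 0.081 0.286] w 0.0346
t 9.55 tcp [0.5918 0.03   0.1152] yaw -60.6 F [-0.56  0.14  1.27] T [0.029 0.099 0.298] w 0.035
t 9.68 tcp [0.5918 0.03   0.1151] yaw -64.5 F [-0.94  0.6  -0.23] T [0.025 0.114 0.314] w 0.0348
t 9.8 tcp [0.5918 0.03   0.115 ] yaw -67.5 F [-1.06  0.09  0.64] T [0.01  0.089 0.308] w 0.0349
```

```bash
L(){ python3 -c "
from h import *;from workcell import bot;s=bot.state();look(bot)" | sed 's/tooly.*F/F/'; }; python3 -m inch '[[[0,0,-0.0001],[0,0,-2]]]' >/dev/null;L;python3 -m inch '[[[0,0,0],[0,0,-2]]]' >/dev/null;L;python3 -m inch '[[[0,0,-0.0001],[0,0,-1.5]]]' >/dev/null;L;python3 -m inch '[[[0,0,0],[0,0,-1.5]]]' >/dev/null;L
```

```text
t 9.93 tcp [0.5918 0.03   0.1149] yaw -69.4 F [-1.08 -0.18  0.48] T [0.028 0.109 0.334] w 0.035
t 10.05 tcp [0.5918 0.03   0.1149] yaw -71.5 F [-0.19  0.05  0.4 ] T [0.071 0.082 0.322] w 0.0346
t 10.18 tcp [0.5918 0.03   0.1149] yaw -73.0 F [0.07 0.35 0.86] T [0.017 0.11  0.314] w 0.0347
t 10.3 tcp [0.5918 0.03   0.1148] yaw -74.6 F [-0.19  0.28  0.83] T [0.062 0.114 0.31 ] w 0.0345
```

```bash
L(){ python3 -c "
from h import *;from workcell import bot;s=bot.state();look(bot)" | sed 's/tooly.*F/F/'; }; python3 -m inch '[[[0,0,0],[0,0,-1.5]]]' >/dev/null;L;python3 -m inch '[[[0,0,-0.0001],[0,0,-1.5]]]' >/dev/null;L;python3 -m inch '[[[0,0,0],[0,0,-1]]]' >/dev/null;L
```

```text
t 10.43 tcp [0.5918 0.03   0.1148] yaw -76.2 F [-1.26 -0.09  0.86] T [0.    0.06  0.312] w 0.0352
t 10.55 tcp [0.5918 0.03   0.1147] yaw -77.8 F [-1.14  0.29  1.73] T [0.044 0.107 0.317] w 0.0349
t 10.68 tcp [0.5918 0.03   0.1148] yaw -78.8 F [-0.21  0.31  0.65] T [-0.001  0.092  0.364] w 0.0352
```

```bash
L(){ python3 -c "
from h import *;from workcell import bot;s=bot.state();look(bot)" | sed 's/tooly.*F/F/'; }; python3 -m inch '[[[0,0,0],[0,0,-1]]]' >/dev/null;L;python3 -m inch '[[[0,0,0],[0,0,-1]]]' >/dev/null;L
```

```text
t 10.8 tcp [0.5918 0.03   0.1147] yaw -79.9 F [-0.23 -0.01  1.19] T [-0.018  0.122  0.364] w 0.0352
t 10.93 tcp [0.5918 0.03   0.1147] yaw -81.0 F [-0.37  0.55  0.64] T [0.049 0.091 0.352] w 0.0348
```

```bash
L(){ python3 -c "
from h import *;from workcell import bot;s=bot.state();look(bot)" | sed 's/tooly.*F/F/'; }; python3 -m inch '[[[0,0,0],[0,0,-1]]]' >/dev/null;L;python3 -m inch '[[[0,0,0],[0,0,-1]]]' >/dev/null;L
```

```text
t 11.05 tcp [0.5918 0.03   0.1147] yaw -82.0 F [-0.02 -0.17  0.04] T [-0.023  0.102  0.37 ] w 0.0347
t 11.18 tcp [0.5918 0.03   0.1147] yaw -83.1 F [0.12 1.31 0.7 ] T [0.041 0.08  0.329] w 0.0352
```

```bash
L(){ python3 -c "
from h import *;from workcell import bot;s=bot.state();look(bot)" | sed 's/tooly.*F/F/'; }; python3 -m inch '[[[0,0,0],[0,0,-1]]]' >/dev/null;L;python3 -m inch '[[[0,0,0],[0,0,-1]]]' >/dev/null;L
```

```text
t 11.3 tcp [0.5918 0.03   0.1146] yaw -84.2 F [-0.54  1.04  0.45] T [0.022 0.052 0.378] w 0.035
t 11.43 tcp [0.5918 0.03   0.1146] yaw -85.2 F [ 0.18 -0.19  1.11] T [0.054 0.073 0.431] w 0.0349
```

```bash
L(){ python3 -c "
from h import *;from workcell import bot;s=bot.state();look(bot)" | sed 's/tooly.*F/F/'; }; python3 -m inch '[[[0,0,0],[0,0,-1]]]' >/dev/null;L;python3 -m inch '[[[0,0,0],[0,0,0]]]' >/dev/null;L
```

```text
t 11.55 tcp [0.5918 0.03   0.1146] yaw -86.3 F [ 0.4  -0.04  0.59] T [0.033 0.064 0.611] w 0.0352
t 11.68 tcp [0.5918 0.0299 0.1146] yaw -86.3 F [0.06 1.11 0.41] T [0.055 0.057 0.598] w 0.0349
```

The torque has jumped to 0.6 N m, so the washers are flat. I'll release and rise.

```bash
python3 -m inch '[[[0,0,0],[0,0,0]],[[0,0,0],[0,0,0]],[[0,0,0],[0,0,0]],[[0,0,0],[0,0,0]]]' 80; python3 -m inch '[[[0,0,0.02],[0,0,0]],[[0,0,0.03],[0,0,0]],[[0,0,0.03],[0,0,0]],[[0,0,0.03],[0,0,0]],[[0,0,0],[0,0,0]]]'; python3 - <<'E'
from h import *
from workcell import bot
bot.capture("side");look(bot)
c=bot.capture("side");e=bot.capture("scene");np.save("pics/side2.npy",c,allow_pickle=True)
a=[load("side")["color"][195:315,310:390],c["color"][195:315,310:390],e["color"][145:265,235:315]]
cv2.imwrite("pics/f.png",cv2.resize(np.hstack(a),None,fx=3.3,fy=3.3,interpolation=2)[...,::-1])
E
```

```text
clock: 12.18
tool_pos: [0.592, 0.0299, 0.1147]
tcp_rot: [-0.071, 2.189, -2.193]
force: [-0.6, -0.1, 0.4]
width: 0.0583
clock: 12.8
tool_pos: [0.5928, 0.0299, 0.2344]
tcp_rot: [-0.064, 2.185, -2.192]
force: [0.3, -0.2, -0.9]
width: 0.0587
t 12.85 tcp [0.5919 0.03   0.2325] yaw -86.5 tooly [ 0.    -0.003 -1.   ] q [-0.152  0.203  1.544 -0.003  1.394  1.358] F [ 1.14 -0.72  0.07] T [-0.011 -0.016 -0.038] w 0.0587
```

View pics/f.png

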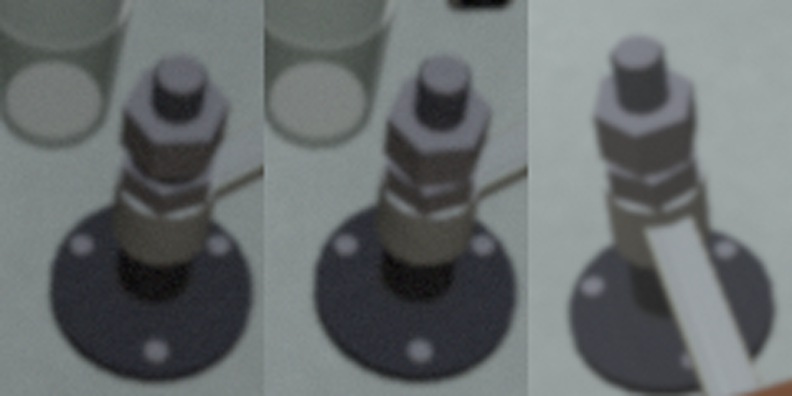

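The before and after views show the upper nut down near the lower one, the lower nut's front corner unchanged at about (160,212), and the tumbler in place. The arm is clear, so I'm handing in.

```bash
python3 -c "
from workcell import bot;print(bot.finish_job())"
```

```text
the job is handed in; nothing more can be done
None
```

The upper nut is tightened down on the spring washers, and I handed the job in at about 13 s of the 64 s allowed. The hand-in reports no verdict, so the checks below are my own.

- **Run-down:** I gripped the nut across its flats and turned it about 239° clockwise in a single grasp. The torque while it ran free was about 0.1 N m.
- **Contact and flattening:** The washers began to resist roughly 160–167° into the turn. The torque then stayed near 0.3 N m before rising steeply to about 0.6 N m, roughly 72–80° after contact. The task gives 72° (1.26 rad) for flattening, so I stopped there, below the 0.8 N m that would drag the lower nut.
- **Last checks:** The before and after pictures show the upper nut lower on its thread, the lower nut's corner looking unmoved, and the tumbler where it stood. The gripper was open and about 70 mm above the stud when I handed in.
- **Limits of these checks:** I could not measure the washer squeeze directly; I inferred it from the angle and torque. I judged the lower nut and tumbler by eye and did not measure them to the millimetre.

No check failed. The only disagreement was a few millimetres of sideways overshoot during the approach, which I corrected before gripping.

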